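Snap the meter case shut

ROBOT

A 6-joint arm with a two-finger parallel gripper is mounted at the origin on a cart in front of the work surface, level with it; the furniture and walls round the work are solid. World frame = base frame: x ahead of the robot, y to its left, z up, the work surface at z = 0. Lengths are in mm, angles in rad, forces in N, time in s.
With the tool pointing down it reaches from about 350 to 875 mm from the base axis. Payload 4.2 kg.
Tool frame: the origin (TCP) lies between the finger pads; the fingertips stand 25 mm ahead of it and the grasp point (between the pads) lies 6 mm ahead of it; z points along the fingers, y is the line along which they close (so a half turn about z gives the same grasp; the last joint's range is limited). The gripper opens to 85 mm and grips with 20 to 120 N. Pads are 22 mm wide; open, the fingers measure 114 mm over their backs; the gripper's body (76 mm by 85 mm) begins 54 mm behind the grasp point. The pads swing forward as they close: fully open they stand 13 mm farther back than shut.
Start: joints at [-0.89, 0.385, 0.008, 0, -1.194, -0.259], TCP at [255.89, -570.193, 256.312] pointing down, gripper open.
Joint ranges: [-3.14, 3.14], [-1.21, 2.06], [-1.07, 1.41], [-3.16, 2.05], [-2.99, -0.16], [-3.1, 3.1]. Speed limits (rad/s): [2.79, 2.79, 3.14, 3.14, 3.14, 3.14].

INTERFACE

Orientations are given as a unit quaternion [x, y, z, w].
In Python, from bench import arm gives the robot as it stands.
- The arm moves only by the shell command python3 -m pendant 'ROWS'. ROWS is JSON, a list of rows, each a list of 7 numbers: the shift along the tool's x, y, z in m, then the turn, a rotation vector about the tool's x, y, z in degrees, then the finger opening in m, from 0 to 0.0854. In form: [[x, y, z, wx, wy, wz, fingers], ...]. A call has 1 to 12 rows; each row shifts and turns the commanded pose from where the row before left it, along the tool's axes as they then stand; what a row does not reach is not made up. A row lasts 1/10 s, in which the tool goes at most 50 mm and 8.59 degrees, less where a joint would pass 70% of its speed; a pose out of reach is approached as far as the arm can. A call is refused whole if a number of a shift passes 0.05 or a number of a turn 8.59, either way. A call with a gripper value outside its range is refused whole. The fingers move at their own pace and stop on an object; the grip force is fixed at half the most. Time passes only in rows, so rows that do not move let the fingers close. It gives the time, the measured TCP pose, the force, the opening and the grip force at its end, in the units of the state.
- arm.read_state(): the state, without advancing time (a new reading comes with each control period).
- arm.get_image(name): name is "side" or "top" or "wrist"; returns a dict with "image" (480x640x3 uint8, red, green, blue), "fx", "fy", "cx", "cy" (pixels), "xyz" and "rotation" of the camera in the world. Camera axes: x right, y down, z forward; pixel columns grow to the right and rows downward; lengths in mm; the calibration is good to about 2 mm. A picture is of the moment at which its call begins. There is no depth.
- arm.job_done(): hands the job in; it is judged then, once.
The state is a dict: "clock": time; "joints": joint angles; "joint_vel": joint speeds; "joint_efforts": joint torques, N m; "position": TCP position; "ee_rot": TCP orientation; "contact_force": force on the tool from outside, world axes, zero at the start; "wrist_torque": the same for the moment, N m; "gripper_width": finger opening in mm; "grasp_force": force on a finger pad.
Only numpy, scipy, OpenCV 4.12 (cv2) and the standard library are available. Lean on these libraries where they do the work, as an engineer would, in place of code of your own. Each camera call takes 0.05 s, during which the arm holds its last target. There are 200 camera calls.

TASK

The hand meter lies in its open carrying case on the worktop. Swing the lid over and lower it gently, without slamming, then press its front edge down until the catch on the front snaps and the lid is fully closed; stop pushing there. Leave the meter in the case and the beaker, bottle and carton beside it standing where they are.

Things in the scene. Friction and masses are not known exactly. Their poses are not given: they have to be found in the camera images.
- meter_case: Grey plastic carrying case, base 124 mm deep (x) x 164 wide (y) x 52 high, walls 4, fixed to the worktop. Origin: centre of its underside. x points from the front wall (facing the robot, turned up to 55 degrees either way) to the rear wall (hinge), y left, z up. A black spring catch, 56 mm wide, sits mid-front: it reaches 84 mm in front of the origin, its nose 48 mm above the worktop.
- case_lid (a joint): Lid angle, rad: 0 closed, grows as it opens up and back (1.57 upright, stop at 1.9). The hinge is stiff (0.3 N m): the lid stays where it is left. From 0.09 to 0.05 rad its tongue rides over the spring catch, a felt peak of about 10 N at the front edge; below 0.05 the catch draws it to 0 and holds it. Left above 0.05 it is not closed.
- case_lid_hinge (a point): Middle of the hinge axis (parallel to the case's y), fixed on the case: 64 mm behind the case's origin, 52 mm up.
- lid_front (a point): Middle of the lid's front edge on its outer face; moves with the lid. Lid: a grey tray 164 mm wide, 4 mm thick with a 10 mm rim inside. The flat outer face lies 16 mm above the hinge axis when closed (68 mm above the worktop), the front edge 130 mm from the axis. A black tongue, 52 mm wide, stands 10 mm beyond the edge. Axes (closed): x rearward, y left, z out of the outer face.
- meter: Hand-held meter, grey, 58 x 128 x 30 mm, lying loose in the case with its length along the case's y. Origin: centre of its underside.
- beaker: Glass beaker, 72 mm across, 94 mm high, to the left of the case. Origin: centre of its underside. Bystander.
- amber_bottle: Amber glass bottle with a screw cap, 58 mm across, 125 mm high, further to the left. Origin: centre of its underside. Bystander.
- filter_carton: Flat carton, 75 x 190 x 22 mm, lying to the right of the case. Origin: centre of its underside. Bystander.
Things that resemble listed ones, but are neither listed nor needed, are in the scene too. What is shaped like the meter but purple is not meant.

How it is judged:
By the outcome, as a careful person would: the job done as asked, in the order asked, and still so for the second after the job is handed in, with the robot touching nothing.
It also fails if it takes over 38 s, if anything falls off the work surface, if the arm or the gripper's body presses on something with over 40 N, if the wrist force passes 120 N, or if a joint passes its speed limit or range.

## Working session

There is one attempt and no reset: what is moved stays moved. The work goes in short steps, Python scripts to look and compute and a shell command to move; the robot and the scene stay as the last step left them, time stands still between calls to the robot, and variables do not carry over. Pictures are saved under pics/ and viewed, at most 10 in all, crops included, and the job is handed in when it is done.

```bash
mkdir -p pics; ls; python3 - <<'E'
from bench import arm
import cv2,pickle
d={}
for n in("top","side"):
    d[n]=arm.get_image(n); cv2.imwrite(f"pics/{n}0.png",d[n]["image"][:,:,::-1])
    print(n,{k:v for k,v in d[n].items() if k!="image"})
pickle.dump(d,open("im0.pkl","wb"))
print(arm.read_state())
E
```

```text
pics
top {'fx': 608.362470902819, 'fy': 608.362470902819, 'cx': 324.27783969298105, 'cy': 232.4948121925406, 'xyz': array([ 170.99629566,   10.8949725 , 1436.6758378 ]), 'rotation': array([-0.6783016 ,  0.72594806, -0.08489025,  0.07549834])}
side {'fx': 490.2882530961986, 'fy': 490.2882530961986, 'cx': 314.36149140744647, 'cy': 243.904892878454, 'xyz': array([ 540.75674989, 1201.95566361,  750.61958984]), 'rotation': array([ 0.01230552,  0.86309655, -0.50460669, -0.01688217])}
{'clock': 0.1, 'joints': array([-8.90369770e-01,  3.85478987e-01,  6.74876855e-03, -4.28200962e-04,
       -1.19398403e+00, -2.58572945e-01]), 'joint_vel': array([-0.00047505, -0.00202238,  0.00279289,  0.0014311 ,  0.00136793,
       -0.00062242]), 'joint_efforts': array([-1.13553953e-03, -3.93320096e+01,  1.88928866e+01,  4.19798523e+00,
       -2.57918909e-03, -7.34058744e-06]), 'position': array([ 255.71453146, -569.77492229,  255.32696084]), 'ee_rot': array([-2.09288933e-01,  9.77853355e-01,  9.45233636e-04, -2.56401685e-04]), 'contact_force': array([-0.07318124, -0.021091  ,  0.99642155]), 'wrist_torque': array([ 0.05568428, -0.01578443, -0.0387087 ]), 'grasp_force': 0.0, 'gripper_width': 85.34395556655932}
```

View pics/top0.png

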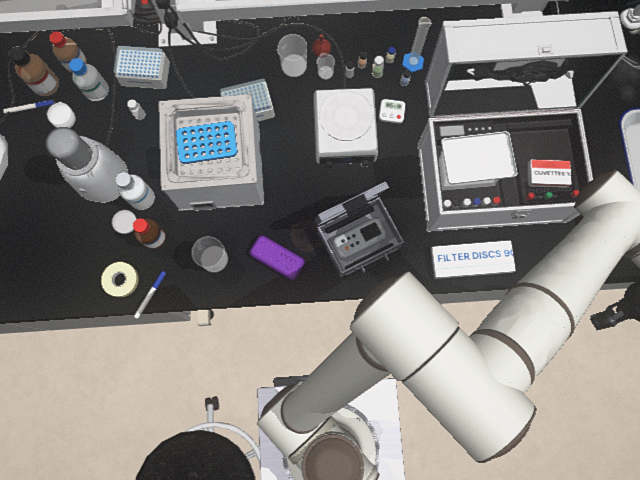

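View pics/side0.png

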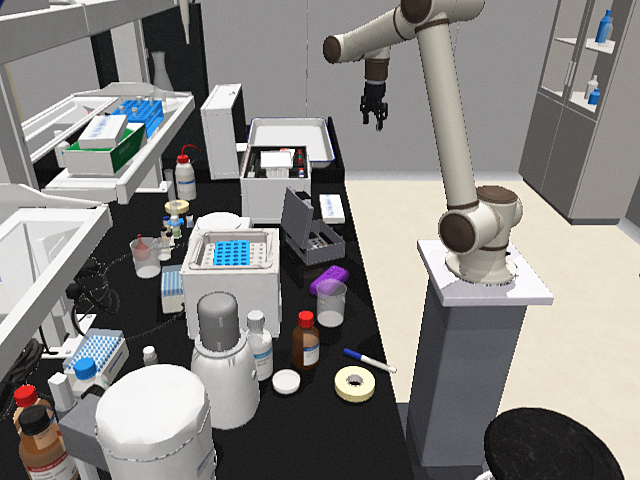

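The top view shows the case near (360,235) with the lid open and leaning back. The purple decoy is at (277,256), the beaker at (210,254) and the carton at (473,258). I'll crop in on the case.

```bash
python3 - <<'E'
import cv2,numpy as np
a=cv2.imread("pics/top0.png")[170:280,300:420]; b=cv2.imread("pics/side0.png")[175:275,260:360]
a=cv2.resize(a,None,fx=6,fy=6,interpolation=cv2.INTER_CUBIC)[:600]; cv2.imwrite("pics/c1.png",cv2.resize(cv2.imread("pics/top0.png")[175:275,305:415],None,fx=6,fy=6,interpolation=2)); cv2.imwrite("pics/c2.png",cv2.resize(b,None,fx=6,fy=6,interpolation=2))
E
```

```text
(no output)
```

View pics/c1.png

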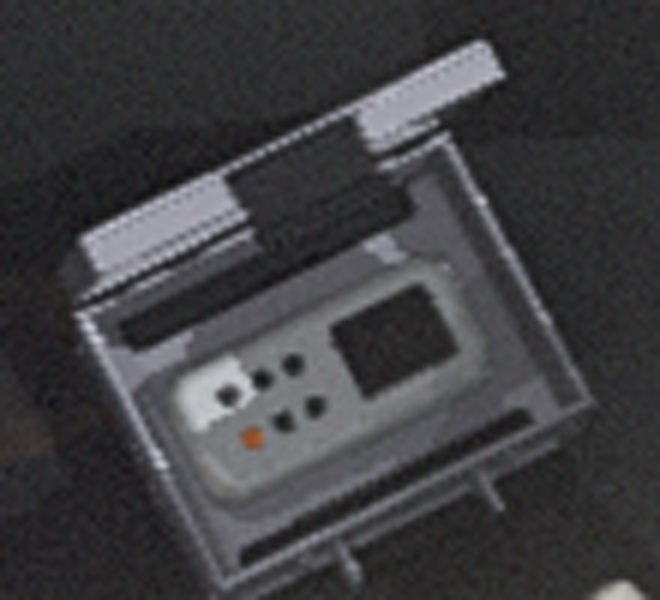

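View pics/c2.png

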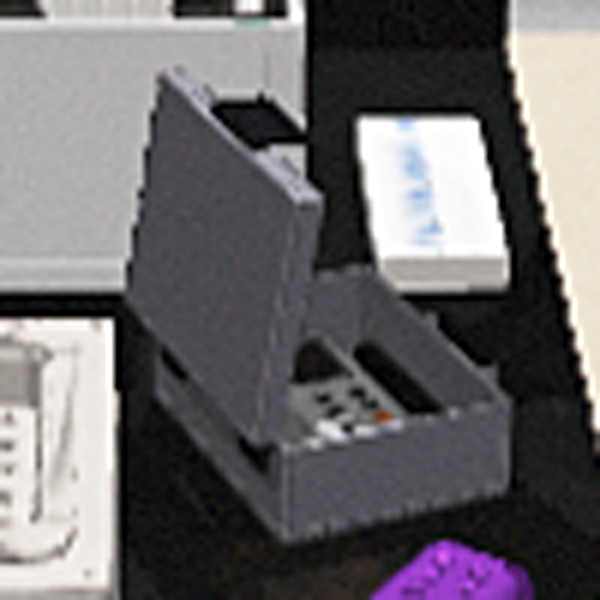

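Both crops resolve the case. In the top view the rim corners are at about (342,272.5), (403.3,242), (379.7,197.8) and (318.3,227), and the lid's outer front edge runs from (318.3,215) to (386.7,182). In the side view that edge runs from (287.5,186.7) to (309.5,209.2). Next I'll fit the case pose and lid angle.

```bash
cat > h.py <<'E'
import numpy as np
from scipy.spatial.transform import Rotation as R
from scipy.optimize import least_squares
def proj(c,P):
    p=R.from_quat(c["rotation"]).inv().apply(np.atleast_2d(P)-c["xyz"])
    return np.c_[c["fx"]*p[:,0]/p[:,2]+c["cx"],c["fy"]*p[:,1]/p[:,2]+c["cy"]]
def lid(q,y,a=130,b=16):
    return [64-a*np.cos(q)+b*np.sin(q),y,52+a*np.sin(q)+b*np.cos(q)]
def world(p,L): return R.from_euler("z",p[2]).apply(np.atleast_2d(L))+[p[0],p[1],0]
E
python3 - <<'E'
from h import *
import pickle
d=pickle.load(open("im0.pkl","rb"))
t=np.array([[222,585],[590,402],[448,137],[80,312],[80,240],[490,42]])/6+[305,175]
s=np.array([[508,400],[287,450],[165,70],[297,205],[285,540]])/6+[260,175]
def f(p,sep=False):
    q=p[3]
    T=world(p,[[-62,82,52],[-62,-82,52],[62,-82,52],[62,82,52],lid(q,82),lid(q,-82)])
    S=world(p,[[-62,82,52],[62,82,52],lid(q,-82),lid(q,82),[62,82,0]])
    return np.r_[(proj(d["top"],T)-t).ravel(),(proj(d["side"],S)-s).ravel()]
for y0 in(.5,-.5):
    r=least_squares(f,[500,-20,y0,1.6]); print(r.x,r.cost); print(r.fun.reshape(-1,2).round(1))
p=r.x
# free heights check: triangulate lid corner left & rim front-left
for i,j in((4,3),(0,0),(5,2)):
    g=least_squares(lambda X:np.r_[proj(d["top"],X)[0]-t[i],proj(d["side"],X)[0]-s[j]],[450,0,50]);print(g.x,g.cost)
E
```

```text
[ 4.79129470e+02 -1.03507333e+02  3.98741303e-01  1.38419419e+00] 5.3854562025100465
[[-0.3  1.4]
 [ 1.   0.6]
 [-0.3 -0.9]
 [-0.8  0.1]
 [ 0.2  0.4]
 [-0.2  0.3]
 [ 0.6 -0.1]
 [-1.1 -0. ]
 [-1.  -0.4]
 [-0.1 -1.3]
 [-0.9  0.5]]
[ 4.79129471e+02 -1.03507332e+02  3.98741280e-01  1.38419417e+00] 5.385456202508564
[[-0.3  1.4]
 [ 1.   0.6]
 [-0.3 -0.9]
 [-0.8  0.1]
 [ 0.2  0.4]
 [-0.2  0.3]
 [ 0.6 -0.1]
 [-1.1 -0. ]
 [-1.  -0.4]
 [-0.1 -1.3]
 [-0.9  0.5]]
[499.37256374  -5.82281058 179.52303627] 0.17650652488346913
[392.86598554 -52.82336773  51.58958174] 0.10817187291472269
[ 561.68888549 -157.81455339  182.21117087] 0.548692882464113
```

```bash
cat >> h.py <<'E'
P=[479.1,-103.5,.3987,1.384]
def tcp(q,a,hw=11,tip=25,gap=0):
    C=np.array(lid(q,0,a,16+gap))+[hw,0,tip]; return world(P,C)[0]
E
python3 - <<'E'
from h import *
from bench import arm
s=arm.read_state(); T=R.from_quat(s["ee_rot"]); p=s["position"]
print(T.as_matrix().round(3))
def go(p,X): print(np.round(X,1),"tool shift mm",T.inv().apply(X-p).round(1)); return X
p=go(p,world(P,[-86,0,290])[0]); p=go(p,world(P,[150,0,290])[0])
tc=tcp(1.384,118); print("contact tcp",tc)
h=tcp(1.384,118,gap=30); p=go(p,h); p=go(p,tc)
for q in np.arange(1.3,-.01,-.1): p=go(p,tcp(q,118))
E
```

```text
[[-0.912 -0.409 -0.001]
 [-0.409  0.912  0.002]
 [ 0.     0.002 -1.   ]]
[ 399.8 -136.9  290. ] tool shift mm [-308.7  336.   -34. ]
[617.3 -45.3 290. ] tool shift mm [-235.9   -5.4   -0. ]
contact tcp [542.51083377 -76.78744568 195.91869052]
[569.7 -65.3 201.5] tool shift mm [51.7  1.  88.5]
[542.5 -76.8 195.9] tool shift mm [29.5  0.7  5.6]
[533.3 -80.7 195. ] tool shift mm [10.   0.2  0.9]
[522.6 -85.2 192.8] tool shift mm [11.7  0.3  2.2]
[512.  -89.6 189.4] tool shift mm [11.4  0.3  3.4]
[501.9 -93.9 184.9] tool shift mm [11.   0.2  4.5]
[492.2 -98.  179.4] tool shift mm [10.5  0.2  5.6]
[ 483.  -101.8  172.8] tool shift mm [9.9 0.2 6.6]
[ 474.5 -105.4  165.3] tool shift mm [9.2 0.2 7.5]
[ 466.8 -108.7  156.8] tool shift mm [8.4 0.2 8.4]
[ 459.9 -111.6  147.6] tool shift mm [7.5 0.2 9.2]
[ 453.8 -114.2  137.7] tool shift mm [6.6 0.1 9.9]
[ 448.7 -116.3  127.2] tool shift mm [ 5.5  0.1 10.5]
[ 444.6 -118.   116.1] tool shift mm [ 4.5  0.1 11. ]
[ 441.5 -119.3  104.7] tool shift mm [ 3.3  0.1 11.4]
[ 439.5 -120.2   93. ] tool shift mm [ 2.2  0.  11.7]
```

```bash
python3 -m pendant '[[-0.03,0.034,-0.034,0,0,0,0],[-0.031,0.034,0,0,0,0,0],[-0.031,0.034,0,0,0,0,0],[-0.031,0.034,0,0,0,0,0],[-0.031,0.034,0,0,0,0,0],[-0.031,0.034,0,0,0,0,0],[-0.031,0.034,0,0,0,0,0],[-0.031,0.034,0,0,0,0,0],[-0.031,0.034,0,0,0,0,0],[-0.031,0.030,0,0,0,0,0],[0,0,0,0,0,0,0],[0,0,0,0,0,0,0]]'; python3 -m pendant '[[-0.04,0,0,0,0,0,0],[-0.04,0,0,0,0,0,0],[-0.04,0,0,0,0,0,0],[-0.04,0,0,0,0,0,0],[-0.04,0,0,0,0,0,0],[-0.036,0,0,0,0,0,0],[0,0,0,0,0,0,0],[0,0,0,0,0,0,0],[0,0,0,0,0,0,0]]'
python3 - <<'E'
from h import *
from bench import arm
import cv2
s=arm.read_state(); T=R.from_quat(s["ee_rot"]); p=s["position"]
print(p,T.as_euler("xyz",True),T.as_matrix().round(3),s["clock"],s["contact_force"],s["gripper_width"])
X=tcp(1.384,118,gap=30);print(T.inv().apply(X-p))
for n in("wrist","side"):
    d=arm.get_image(n); cv2.imwrite(f"pics/{n}1.png",d["image"][:,:,::-1])
E
```

```text
clock: 1.3
position: [398.7, -141.3, 286.1]
ee_rot: [-0.211, 0.978, 0.0, -0.0]
contact_force: [-0.6, -0.5, 0.9]
gripper_width: -0.1
grasp_force: 0.0
clock: 2.2
position: [613.1, -47.0, 286.1]
ee_rot: [-0.208, 0.978, 0.0, -0.001]
contact_force: [-0.7, -0.1, 0.1]
gripper_width: -0.2
grasp_force: 0.0
[613.10562804 -47.03431246 286.07496664] [ 1.79983146e+02 -6.10989962e-02 -1.55939258e+02] [[-0.913 -0.408 -0.001]
 [-0.408  0.913 -0.   ]
 [ 0.001  0.    -1.   ]] 2.2 [-0.73705445 -0.10203743  0.13314992] -0.23022656387340754
[47.02987044  0.96290893 84.63540547]
```

View pics/wrist1.png

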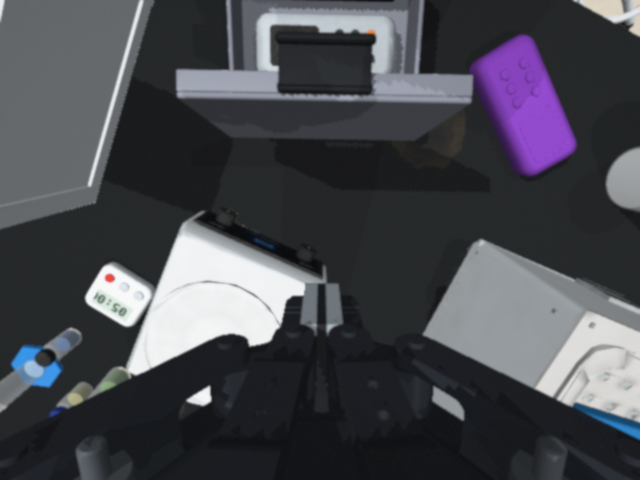

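View pics/side1.png

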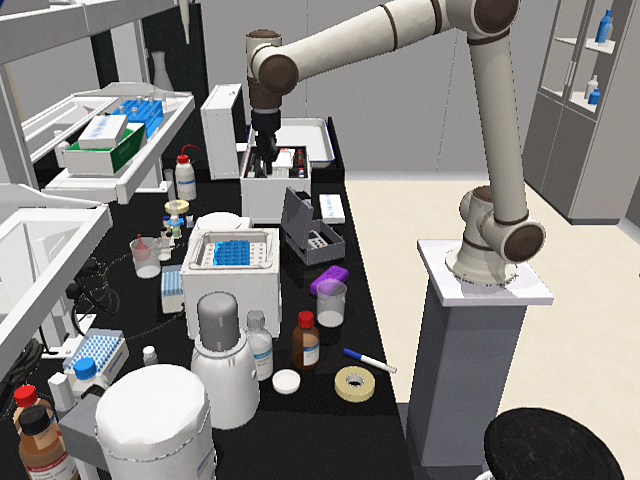

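The wrist view shows the lid edge square to the tool, spanning columns 176–473 with its centre at about 324 against the fingers at 320. The side view shows the arm clear. I'll move to the standoff behind the lid and then touch it.

```bash
python3 -m pendant '[[0.012,0,0.02,0,0,0,0],[0.012,0,0.02,0,0,0,0],[0.012,0,0.02,0,0,0,0],[0.011,0,0.02,0,0,0,0],[0,0,0.005,0,0,0,0],[0,0,0,0,0,0,0],[0,0,0,0,0,0,0]]'; python3 -m pendant '[[0.006,0,0.001,0,0,0,0],[0.006,0,0.001,0,0,0,0],[0.005,0,0.001,0,0,0,0],[0.004,0,0.001,0,0,0,0],[0.003,0,0.001,0,0,0,0],[0.003,0,0,0,0,0,0],[0.003,0,0,0,0,0,0],[0,0,0,0,0,0,0],[0,0,0,0,0,0,0]]'
```

```text
clock: 3.0
position: [572.2, -64.9, 202.8]
ee_rot: [-0.209, 0.978, -0.0, 0.001]
contact_force: [0.9, -0.2, 1.0]
gripper_width: -0.0
grasp_force: 0.0
clock: 3.9
position: [544.1, -77.0, 196.5]
ee_rot: [-0.209, 0.978, -0.0, 0.0]
contact_force: [0.5, 0.6, -0.6]
gripper_width: 0.1
grasp_force: 0.6
```

```bash
python3 -m pendant '[[0.004,0,0.0003,0,0,0,0],[0.004,0,0.0004,0,0,0,0],[0.004,0,0.0006,0,0,0,0],[0.004,0,0.0007,0,0,0,0],[0.004,0,0.0008,0,0,0,0],[0.0038,0,0.001,0,0,0,0],[0.0038,0,0.0011,0,0,0,0],[0.0038,0,0.0013,0,0,0,0],[0.0037,0,0.0014,0,0,0,0]]'; python3 - <<'E'
from h import *
from bench import arm
import cv2
s=arm.read_state(); print(s["clock"],s["position"],s["contact_force"])
d=arm.get_image("side");cv2.imwrite("pics/s2.png",cv2.resize(d["image"][150:275,240:390,::-1],None,fx=4,fy=4,interpolation=2))
E
```

```text
clock: 4.8
position: [511.4, -91.7, 188.8]
ee_rot: [-0.209, 0.978, -0.0, -0.0]
contact_force: [1.2, 1.7, 1.7]
gripper_width: 0.2
grasp_force: 1.1
4.8 [511.38561419 -91.72632751 188.78768313] [1.19264061 1.68307677 1.66600339]
```

View pics/s2.png

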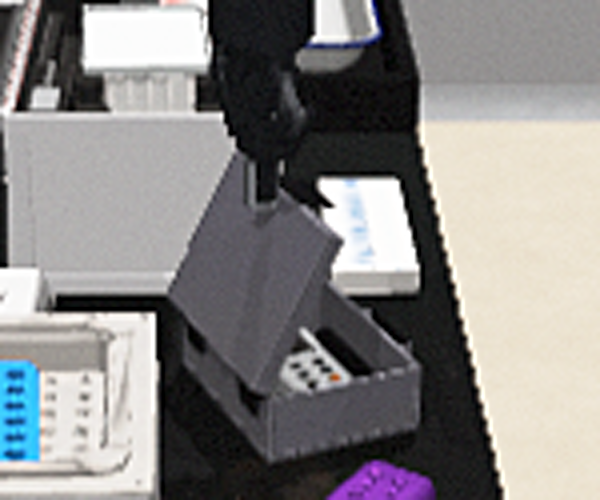

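The side view shows the fingertips behind the lid's outer face near (265,200) and the lid swinging over. I'll carry on along the arc.

```bash
python3 -m pendant '[[0.0037,0,0.0013,0,0,0,0],[0.0037,0,0.0015,0,0,0,0],[0.0036,0,0.0016,0,0,0,0],[0.0035,0,0.0018,0,0,0,0],[0.0035,0,0.0019,0,0,0,0],[0.0034,0,0.002,0,0,0,0],[0.0033,0,0.0021,0,0,0,0],[0.0033,0,0.0022,0,0,0,0],[0.0032,0,0.0023,0,0,0,0],[0.0031,0,0.0024,0,0,0,0],[0.0031,0,0.0025,0,0,0,0],[0.003,0,0.0026,0,0,0,0]]'; python3 -m pendant '[[0.0029,0,0.0027,0,0,0,0],[0.0028,0,0.0028,0,0,0,0],[0.0027,0,0.0029,0,0,0,0],[0.0026,0,0.003,0,0,0,0],[0.0025,0,0.0031,0,0,0,0],[0.0024,0,0.0031,0,0,0,0],[0.0023,0,0.0032,0,0,0,0],[0.0022,0,0.0033,0,0,0,0],[0.0021,0,0.0033,0,0,0,0]]'
```

```text
clock: 6.05
position: [474.6, -108.2, 164.3]
ee_rot: [-0.209, 0.978, -0.0, 0.0]
contact_force: [0.8, 1.8, 1.5]
gripper_width: 0.2
grasp_force: 0.8
clock: 6.95
position: [454.1, -117.4, 136.8]
ee_rot: [-0.209, 0.978, -0.0, -0.0]
contact_force: [0.2, 2.2, 1.2]
gripper_width: 0.1
grasp_force: 0.7
```

```bash
python3 -m pendant '[[0.002,0,0.0034,0,0,0,0],[0.0019,0,0.0035,0,0,0,0],[0.0018,0,0.0035,0,0,0,0],[0.0017,0,0.0036,0,0,0,0],[0.0015,0,0.0036,0,0,0,0],[0.0014,0,0.0036,0,0,0,0],[0.0013,0,0.0037,0,0,0,0],[0.0012,0,0.0037,0,0,0,0],[0,0,0,0,0,0,0],[0,0,0,0,0,0,0]]'; python3 - <<'E'
from h import *
from bench import arm
import cv2
s=arm.read_state(); print(s["clock"],s["position"],s["contact_force"])
d=arm.get_image("side");cv2.imwrite("pics/s3.png",cv2.resize(d["image"][150:275,240:390,::-1],None,fx=4,fy=4,interpolation=2))
E
```

```text
clock: 7.95
position: [441.9, -122.6, 108.1]
ee_rot: [-0.209, 0.978, 0.0, -0.001]
contact_force: [-0.3, -0.4, 0.2]
gripper_width: 0.1
grasp_force: 0.0
7.95 [ 441.86694775 -122.64331884  108.12514275] [-0.346322   -0.42563337  0.22374879]
```

View pics/s3.png

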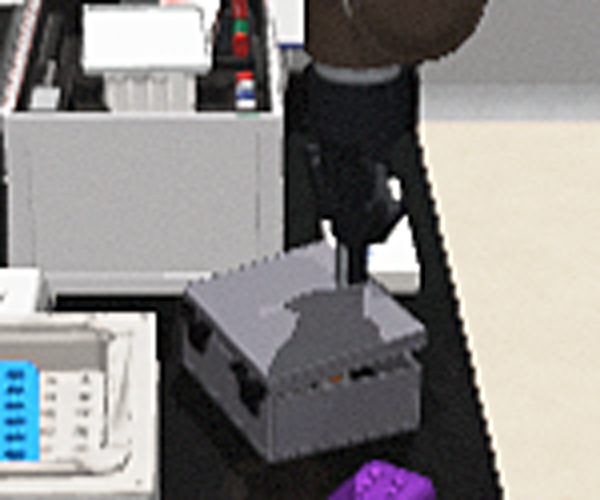

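The lid is now only slightly open, with a gap at the front of about 0.13 rad. I'll press straight down in small steps.

```bash
for i in 1; do python3 -m pendant '[[0.0003,0,0.001,0,0,0,0],[0.0003,0,0.001,0,0,0,0],[0.0003,0,0.001,0,0,0,0],[0.0003,0,0.001,0,0,0,0],[0.0002,0,0.001,0,0,0,0]]';  python3 -m pendant '[[0.0002,0,0.001,0,0,0,0],[0.0002,0,0.001,0,0,0,0]]'; python3 -m pendant '[[0.0002,0,0.001,0,0,0,0],[0.0002,0,0.001,0,0,0,0]]'; done
```

```text
clock: 8.5
position: [441.3, -123.1, 103.5]
ee_rot: [-0.209, 0.978, 0.0, -0.0]
contact_force: [-0.3, 0.3, 2.7]
gripper_width: -0.5
grasp_force: 0.7
clock: 8.7
position: [441.2, -123.2, 102.4]
ee_rot: [-0.21, 0.978, -0.0, -0.0]
contact_force: [-3.5, 3.0, 15.3]
gripper_width: 0.3
grasp_force: 7.6
clock: 8.9
position: [441.2, -123.3, 102.1]
ee_rot: [-0.21, 0.978, -0.0, 0.0]
contact_force: [-7.6, 5.4, 29.0]
gripper_width: -0.0
grasp_force: 14.2
```

Force reached 29 N at z≈102, more than the catch peak, so something may be blocking. I'll ease off and look.

```bash
python3 -m pendant '[[0,0,-0.003,0,0,0,0],[0,0,-0.001,0,0,0,0]]'; python3 - <<'E'
from h import *
from bench import arm
import cv2
s=arm.read_state(); print(s["clock"],s["position"],s["contact_force"])
a=arm.get_image("side")["image"][190:270,275:355,::-1];b=arm.get_image("top")["image"][180:280,305:415,::-1];w=arm.get_image("wrist")["image"][:,:,::-1]
f=lambda x,W,H:cv2.resize(x,(W,H),interpolation=2)
L=np.vstack([f(a,400,400),np.zeros((200,400,3),np.uint8)]);Rr=np.vstack([f(b,330,300),f(w,330,300)[:, :]])
cv2.imwrite("pics/m4.png",np.hstack([L,Rr])); np.savez("m4.npz",a=a,b=b,w=w)
cv2.imwrite("pics/m4.png",np.hstack([np.vstack([f(a,400,400),f(b,400,200)]),np.vstack([f(w[:, 0:640],400,300),f(w[0:240,160:480],400,300)])]))
E
```

```text
clock: 9.1
position: [440.9, -123.3, 103.9]
ee_rot: [-0.209, 0.978, -0.0, 0.001]
contact_force: [-0.6, 0.6, -0.5]
gripper_width: -0.0
grasp_force: 0.0
9.1 [ 440.91341639 -123.31790073  103.86041295] [-0.55750716  0.5781636  -0.52637941]
```

View pics/m4.png

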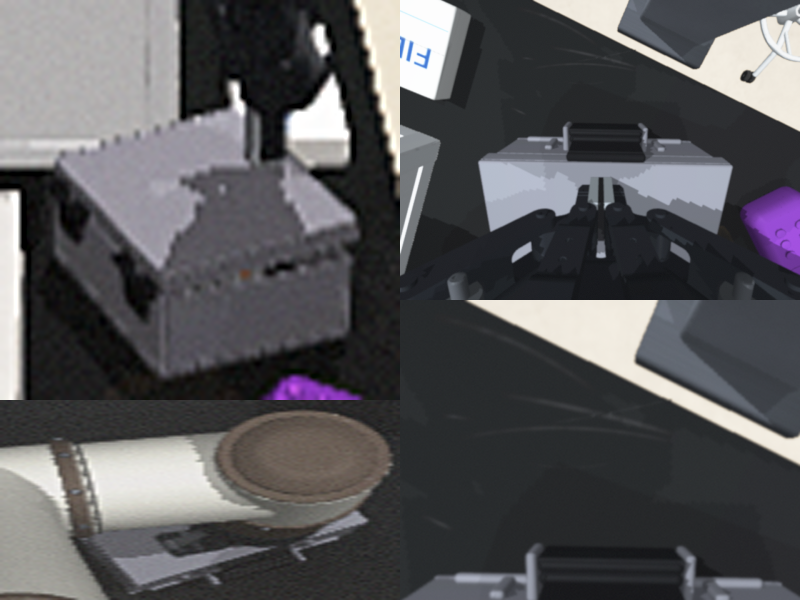

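```bash
python3 - <<'E'
from h import *
import pickle
d=pickle.load(open("im0.pkl","rb"))["side"]
pr=lambda L:((proj(d,world(P,L))-[275,190])*5).round(1)
print("bottom rear-left, front-left; top rear-left, front-left",pr([[62,82,0],[-62,82,0],[62,82,52],[-62,82,52]]).tolist())
for q in(0,.03,.05,.07,.09,.12): print(q,"outer FL, lower-rim FL, outer FR",pr([lid(q,82),lid(q,82,130,2),lid(q,-82)]).tolist())
E
```

```text
bottom rear-left, front-left; top rear-left, front-left [[158.1, 377.7], [347.2, 333.9], [159.0, 299.9], [351.4, 257.9]]
0 outer FL, lower-rim FL, outer FR [[358.7, 232.7], [357.5, 253.7], [236.5, 119.9]]
0.03 outer FL, lower-rim FL, outer FR [[358.2, 227.0], [357.7, 247.9], [235.9, 114.6]]
0.05 outer FL, lower-rim FL, outer FR [[357.8, 223.3], [357.7, 244.1], [235.4, 111.0]]
0.07 outer FL, lower-rim FL, outer FR [[357.3, 219.5], [357.6, 240.2], [234.8, 107.5]]
0.09 outer FL, lower-rim FL, outer FR [[356.7, 215.8], [357.4, 236.4], [234.2, 104.0]]
0.12 outer FL, lower-rim FL, outer FR [[355.7, 210.3], [357.1, 230.8], [233.1, 98.7]]
```

The lid corners in that picture, around (357,218) in the crop, fit q≈0.075, so the tongue is partway over the catch. I'll centre the tip and press nearer the front edge for more leverage.

```bash
python3 -m pendant '[[0,0,-0.004,0,0,0,0],[0.005,0.003,0,0,0,0,0],[0.005,0,0,0,0,0,0],[0,0,0.002,0,0,0,0],[0,0,0.002,0,0,0,0],[0,0,0.001,0,0,0,0],[0,0,0,0,0,0,0]]';  python3 -m pendant '[[0,0,0.001,0,0,0,0],[0,0,0,0,0,0,0]]'; python3 -m pendant '[[0,0,0.001,0,0,0,0],[0,0,0,0,0,0,0]]';python3 -m pendant '[[0,0,0.0005,0,0,0,0],[0,0,0,0,0,0,0]]'
```

```text
clock: 9.95
position: [430.1, -124.9, 103.4]
ee_rot: [-0.21, 0.978, -0.0, -0.001]
contact_force: [-3.5, 0.3, 11.2]
gripper_width: 0.1
grasp_force: 5.0
clock: 10.15
position: [430.1, -124.9, 103.2]
ee_rot: [-0.21, 0.978, -0.0, -0.001]
contact_force: [-6.4, 2.6, 16.7]
gripper_width: 0.4
grasp_force: 8.4
clock: 10.35
position: [429.9, -125.0, 102.1]
ee_rot: [-0.21, 0.978, -0.0, -0.001]
contact_force: [-6.1, 1.1, 16.8]
gripper_width: 0.1
grasp_force: 8.3
clock: 10.55
position: [429.7, -125.1, 101.2]
ee_rot: [-0.21, 0.978, -0.0, -0.001]
contact_force: [-5.5, 0.8, 14.3]
gripper_width: -0.0
grasp_force: 6.5
```

It's past the peak: force is falling as the lid moves. I'll continue in fine steps.

```bash
python3 -m pendant '[[0,0,0.0005,0,0,0,0],[0,0,0,0,0,0,0]]';  python3 -m pendant '[[0,0,0.0005,0,0,0,0],[0,0,0,0,0,0,0]]'; python3 -m pendant '[[0,0,0.0005,0,0,0,0],[0,0,0,0,0,0,0]]'
```

```text
clock: 10.75
position: [429.5, -125.1, 100.2]
ee_rot: [-0.21, 0.978, -0.0, -0.001]
contact_force: [-4.1, -0.5, 8.4]
gripper_width: -0.4
grasp_force: 4.3
clock: 10.95
position: [429.4, -125.1, 99.4]
ee_rot: [-0.209, 0.978, -0.0, -0.001]
contact_force: [-2.6, -0.2, 6.6]
gripper_width: -0.4
grasp_force: 3.6
clock: 11.15
position: [429.3, -125.1, 98.5]
ee_rot: [-0.209, 0.978, -0.0, -0.001]
contact_force: [-2.6, -1.1, 2.8]
gripper_width: -0.0
grasp_force: 2.0
```

```bash
python3 -m pendant '[[0,0,0.0005,0,0,0,0],[0,0,0,0,0,0,0]]';  python3 -m pendant '[[0,0,0.0005,0,0,0,0],[0,0,0,0,0,0,0]]'; python3 -m pendant '[[0,0,0.0005,0,0,0,0],[0,0,0,0,0,0,0]]'
```

```text
clock: 11.35
position: [430.0, -124.8, 97.9]
ee_rot: [-0.209, 0.978, 0.0, -0.0]
contact_force: [-2.5, -0.9, 2.5]
gripper_width: 0.1
grasp_force: 1.4
clock: 11.55
position: [430.6, -124.6, 97.4]
ee_rot: [-0.209, 0.978, 0.0, 0.0]
contact_force: [-0.5, -0.2, 2.0]
gripper_width: -0.1
grasp_force: 0.5
clock: 11.75
position: [430.7, -124.6, 96.9]
ee_rot: [-0.209, 0.978, 0.0, 0.0]
contact_force: [0.2, 1.0, 0.3]
gripper_width: 0.4
grasp_force: 0.1
```

The force has gone to zero, so the catch has drawn the lid in. I'll retreat upward and check.

```bash
python3 -m pendant '[[0,0,-0.005,0,0,0,0],[0,0,-0.03,0,0,0,0],[0,0,-0.04,0,0,0,0],[0,0,-0.04,0,0,0,0],[0,0,0,0,0,0,0],[0,0,0,0,0,0,0]]'; python3 - <<'E'
from h import *
from bench import arm
import cv2
a=arm.get_image("side")["image"][:,:,::-1];w=arm.get_image("wrist")["image"][:,:,::-1]
f=lambda x,W,H:cv2.resize(x,(W,H),interpolation=2)
cv2.imwrite("pics/m5.png",np.hstack([np.vstack([f(a[190:270,275:355],400,400),f(a[180:380,240:440],400,200)]),f(w,400,300).repeat(1,0) if 0 else np.vstack([f(w,400,300),f(w[60:300,160:480],400,300)])]))
E
```

```text
clock: 12.35
position: [430.7, -124.5, 213.0]
ee_rot: [-0.209, 0.978, 0.0, 0.002]
contact_force: [-0.2, -0.8, -0.6]
gripper_width: -0.3
grasp_force: 0.0
```

View pics/m5.png

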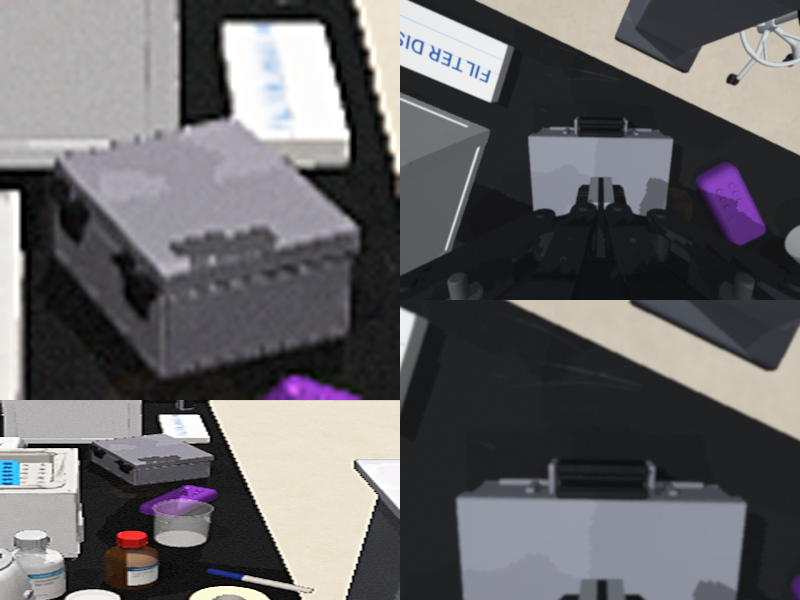

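The lid's front corners sit at about (358,231) and (237,120) in the crop, matching the model for q = 0, and there is no gap. The beaker, bottle and carton are still standing where they were.

```bash
python3 -c "
from bench import arm
print(arm.job_done())"
```

```text
the job is handed in; nothing more can be done
None
```

The case lid is closed and latched, with the meter still inside and the beaker, bottle and carton where they were; I handed the job in at about 12.5 s, after one early press reached 29 N without latching and I pressed again nearer the front edge.

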